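# Lock the castle nut of the lampshade stand

### The job

On the lampshade turning stand, press the ring spanner down to tighten the castle nut to the next slot that lines up with the spindle's upright cross hole, without slackening back to the slot before or going on past. Then take the steel lock pin from the wooden block, feel gently along the slot for the hole without ever forcing the pin, and slide it fully home so that its collar sits on the nut, then let go. Leave the bottle, screwdriver and spool alone.

Things in the scene. Friction and masses are not known exactly. Their poses are not given: they have to be found in the camera images.
- stand: Grey bench stand, fixed, with a level steel spindle along its x, axis 90 mm up. Origin on the table straight below the middle of the nut's crown; x points along the spindle to its free (nut) end, y level to the spanner's side, z up. Behind x -36 mm: two bearing uprights 122 mm high and a wooden disc of 75 mm radius at x -186 mm. All handled parts lie before them.
- nut_center (a point): Middle of the castle nut's slotted crown, on the spindle axis; axes as the stand's. The crown reaches 12 mm either way along x, outer radius 21 mm, with six slots 10 mm wide running its whole 24 mm length, open down to the spindle. Behind it lies the hexagon, 44 mm across flats (x -34 to -12 mm), carrying the spanner's ring (radius 31 mm, x -31 to -19 mm).
- slot_floor (a point): Top of the 28 mm spindle, 104 mm above the table, below the crown's middle: the floor of the top slot when the nut is right. The spindle's one cross hole is vertical, 8 x 8 mm, right through, centred at y = 0. Where it lies along x differs each time, anywhere from -6.5 to +6.5 mm from this point, and is not measured: it must be felt (or seen) along the slot.
- nut (a joint): Turn of nut and spanner, rad, growing as it is tightened (spanner goes down; clockwise seen from the free end). A slot faces straight up, over the hole, at 0 (the slot before) and at 1.047 (the next slot, the one wanted); the pin passes within about 0.1 of it. Starts at 0.25 to 0.75. Stiff: about 0.9 N m (6 to 8 N at the spanner's end); it stays where it is left.
- spanner_end (a point): Point in the middle of the bar handle of the ring spanner that sits on the nut, 140 mm from the spindle axis, at stand x -25 mm. Handle 12 mm wide along x, 18 mm deep, round end at 161 mm. It points to stand +y, rising 0.947 rad minus the joint value above level (at the next slot it slopes 0.1 down). Push its upper edge down with the fingertips; it stays on the nut.
- pin_tab (a point): Centre of the upright grip tab of the loose steel lock pin: 24 mm wide along its x, 10 mm thick along its y, 50 mm tall. A collar 16 mm across has its underside 29 mm below this point; below it a round shank 6 mm thick, 44 mm long, square-ended (rim bevelled 0.5 mm). At first it stands in the block, collar on top. Fully home the collar rests on the crown, this point 140 mm above the table. About 90 g.
- pin_tip (a point): Lower end of the pin's shank, 73 mm below the middle of the tab.
- block: Fixed wooden block 70 x 70 x 50 mm with a 9 mm hole from its top, in which the pin stands; origin under its middle.
- flux: White plastic bottle with black cap, 48 mm across, 120 mm tall, bystander; origin at its underside.
- driver: Screwdriver with yellow handle lying on the table, bystander.
- spool: Spool of solder, 60 mm across, 38 mm high, bystander; origin at its underside.

How it is judged (in metres and radians):
On the way, in this order (a step that is already met when the one before it is completed fails the run):
1. the nut is turned to the next slot (value of joint nut between 0.9072 and 1.1872 rad), for 0.2 s.
2. the pin is through nut and spindle, collar on the crown (z of pin_tab in the frame of stand between 0.136 and 0.143 m and y of pin_tip in the frame of stand between -0.004 and 0.004 m and x of pin_tip in the frame of stand between -0.011 and 0.011 m and angle between pin_tab's own z axis and vertical below 0.15 rad), for 0.2 s.
At the end, for the whole second after the job is handed in: Nut within 0.14 rad of the next slot (1.047); pin upright (0.15 rad) through the top slot and cross hole, collar on the crown (tab centre 136 to 143 mm above the table, tip within 4 mm of the spindle's middle plane, 11 mm of the crown's middle), at rest and let go (all of step 1 and all of step 2 and linear speed of pin below 0.02 m/s and contact force between the fingers and pin below 0.1 N); the robot touches nothing.
It fails at once if the nut is slackened back to the slot before (value of joint nut below 0.14 rad).
It fails at once if the nut is turned on past the next slot (value of joint nut above 1.32 rad).
It fails at once if the pin is forced: more than 25 N against nut or spindle (contact force between pin and stand above 25 N).
It fails at once if the bottle, screwdriver or spool is moved more than 30 mm (distance of any of flux, driver, spool from where it was at the start of the episode above 0.03 m).
It also fails if it takes over 61 s, if anything falls off the work surface, if the arm or the gripper's body presses on something with over 40 N, if the wrist force passes 120 N, or if a joint passes its speed limit or range.

### The arm

A 6-joint arm with a two-finger parallel gripper is mounted at the origin on the work surface. World frame = base frame: x ahead of the robot, y to its left, z up, the work surface at z = 0. Lengths are in mm, angles in degrees, forces in N, time in s.
With the tool pointing down it reaches from about 350 to 850 mm from the base axis. Payload 8.1 kg.
Tool frame: the origin (TCP) lies at the centre of the arm's flange, where the gripper is bolted on; the fingertips stand 173 mm ahead of it and the grasp point (between the pads) lies 155 mm ahead of it; z points along the fingers, y is the line along which they close (so a half turn about z gives the same grasp; the last joint's range is limited). The gripper opens to 85 mm and grips with 20 to 120 N. Pads are 22 mm wide; open, the fingers measure 114 mm over their backs; the gripper's body (76 mm by 85 mm) begins 54 mm behind the grasp point. The pads swing forward as they close: fully open they stand 13 mm farther back than shut.
Start: joints at [-4.893, 7.471, 85.268, -0, 87.261, -4.893], TCP at [600.006, 0.022, 404.692] pointing down, gripper open.
Joint ranges: [-169.43, 169.43], [-51.17, 129.36], [1.28, 143.12], [-76.62, 256.62], [0, 156.53], [-152.29, 152.29]. Speed limits (degrees/s): [136.94, 136.94, 159.86, 180, 180, 180].

### API

Orientations are given as [roll, pitch, yaw] about the fixed x, y, z axes, in that order (R = Rz(yaw) Ry(pitch) Rx(roll)).
In Python, from bench import * gives the robot as it stands.
- The arm moves only by the shell command python3 -m jog 'ROWS' [FORCE]. ROWS is text: rows parted by semicolons, each of 7 numbers parted by spaces: the shift along the tool's x, y, z scaled (see below), then the turn, a rotation vector about the tool's x, y, z scaled (see below), then the closure, from -1 (fully open) to 1 (shut). In form: tx ty tz wx wy wz hand; .... A call has 1 to 5 rows; each row shifts and turns the commanded pose from where the row before left it, along the tool's axes as they then stand; what a row does not reach is not made up. The controller multiplies each number of a shift by 0.1 m and each number of a turn by 60 degrees. A row lasts 1/8 s, in which the tool goes at most 62.5 mm and 10.7 degrees, less where a joint would pass 70% of its speed; a pose out of reach is approached as far as the arm can. A call with a number of a shift or a turn outside -1 to 1 is refused whole. A call with a gripper value outside its range is refused whole. The fingers move at their own pace and stop on an object; FORCE is the grip in N (left out, the last holds). Time passes only in rows, so rows that do not move let the fingers close. It gives the time, the measured TCP pose, the force, the opening and the grip force at its end, in the units of the state.
- sense(): the state, without advancing time (a new reading comes with each control period).
- snapshot(name): name is "scene" or "side" or "wrist"; returns a dict with "img" (384x512x3 uint8, red, green, blue), "fx", "fy", "cx", "cy" (pixels), "extrinsics" (4x4, takes a point from camera to world coordinates). Camera axes: x right, y down, z forward; pixel columns grow to the right and rows downward; lengths in mm; the calibration is good to about 2 mm. The wrist camera is an equidistant fisheye: a pixel r from the principal point sees the ray r / f radians off the axis. A picture is of the moment at which its call begins. There is no depth.
- hand_in(): hands the job in; it is judged then, once.
The state is a dict: "time": time; "joint_pos": joint angles; "qd": joint speeds; "joint_efforts": joint torques, N m; "tool_pos": TCP position; "tcp_rot": TCP orientation; "ft_force": force on the tool from outside, world axes, zero at the start; "wrist_torque": the same for the moment, N m; "finger_gap": finger opening in mm; "grip_force": force on a finger pad.
Only numpy, scipy, OpenCV 4.12 (cv2) and the standard library are available. Lean on these libraries where they do the work, as an engineer would, in place of code of your own. Each camera call takes 0.05 s, during which the arm holds its last target. There are 200 camera calls.

## Working session

There is one attempt and no reset: what is moved stays moved. The work goes in short steps, Python scripts to look and compute and a shell command to move; the robot and the scene stay as the last step left them, time stands still between calls to the robot, and variables do not carry over. Pictures are saved under pics/ and viewed, at most 10 in all, crops included, and the job is handed in when it is done.

```bash
mkdir -p pics
python3 - <<'E'
from bench import *
import cv2,numpy as np,pickle
S={n:snapshot(n) for n in("scene","side","wrist")}
pickle.dump(S,open('s0.pkl','wb'))
for n,s in S.items():
    print(n,s['fx'],s['cx'],s['cy'],np.round(s['extrinsics'],3).tolist())
    cv2.imwrite(f'pics/{n}0.png',s['img'][:,:,::-1])
a=np.hstack([S['scene']['img'],S['side']['img']])
cv2.imwrite('pics/a.png',cv2.resize(a,None,fx=.78,fy=.78)[:,:,::-1])
print(sense())
E
```

```text
scene 356.6102657693356 250.4107536014893 187.945421607015 [[0.377, 0.475, -0.795, 1371.319], [0.926, -0.212, 0.312, -288.376], [-0.02, -0.854, -0.52, 635.68], [0.0, 0.0, 0.0, 1.0]]
side 470.7962799979573 255.6817813231899 187.59266955745898 [[0.995, -0.058, 0.078, 520.112], [-0.097, -0.615, 0.783, -873.893], [0.002, -0.787, -0.617, 834.922], [0.0, 0.0, 0.0, 1.0]]
wrist 297.3186396354542 254.23794947076792 190.74504298216578 [[1.0, 0.002, -0.0, 599.943], [0.002, -0.944, -0.329, 86.785], [-0.001, 0.329, -0.944, 372.688], [0.0, 0.0, 0.0, 1.0]]
{'time': 0.15, 'joint_pos': array([-4.89381234e+00,  7.50671702e+00,  8.53165486e+01,  2.06306783e-05,
        8.72630210e+01, -4.89246152e+00]), 'qd': array([-0.10454211, -0.07865915, -0.27619502, -0.05917457, -0.01575953,
        0.08353478]), 'joint_efforts': array([ 1.01583330e-03, -5.70061326e+01, -5.01160097e+01, -1.39109225e-04,
        9.69119486e-03, -7.10949371e-05]), 'tool_pos': array([5.99815243e+02, 3.03475133e-02, 4.03853727e+02]), 'tcp_rot': array([-1.79914030e+02, -7.37955482e-03,  8.99986426e+01]), 'ft_force': array([-0.90705607, -0.14463166, -0.45141953]), 'wrist_torque': array([ 0.04805704, -0.01227439,  0.04544477]), 'grip_force': 0.0, 'finger_gap': 85.49930923581978}
```

View pics/scene0.png

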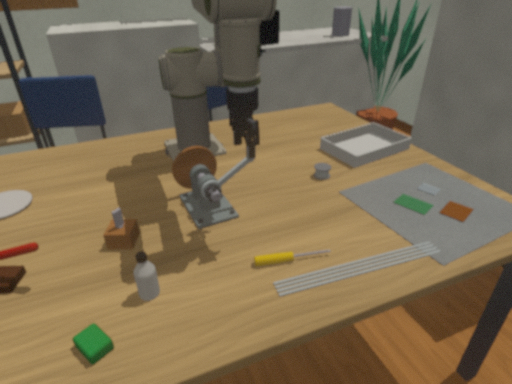

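View pics/side0.png

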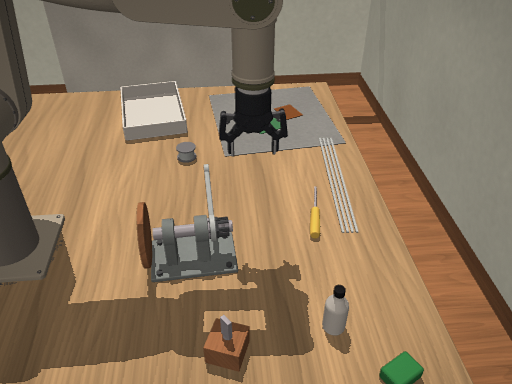

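View pics/wrist0.png

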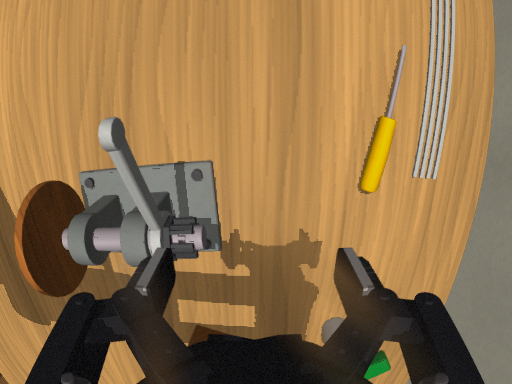

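Scene: stand with nut at side (224,228) / wrist (187,237), spanner tip at wrist (113,133) / side (207,168), pin in block at side (226,328) / scene (118,216). I'll enlarge for accurate pixels.

```bash
cat > h.py <<'E'
import numpy as np
def ray(s,u,v,fish=False):
    x,y=(u-s['cx'])/s['fx'],(v-s['cy'])/s['fy']
    if fish:
        r=np.hypot(x,y); d=np.array([x/r*np.sin(r),y/r*np.sin(r),np.cos(r)]) if r>1e-9 else np.array([0,0,1.])
    else: d=np.array([x,y,1.])
    E=s['extrinsics']; d=E[:3,:3]@d
    return E[:3,3],d/np.linalg.norm(d)
def plane(r,z): o,d=r; return o+d*(z-o[2])/d[2]
def tri(a,b):
    (o,d),(p,e)=a,b
    t=np.linalg.lstsq(np.c_[d,-e],p-o,rcond=None)[0]
    A,B=o+d*t[0],p+e*t[1]; return (A+B)/2,np.linalg.norm(A-B)
E
python3 - <<'E'
import pickle,cv2,numpy as np
S=pickle.load(open('s0.pkl','rb'))
def c(n,x,y,w,h,k): return cv2.resize(S[n]['img'][y:y+h,x:x+w],(w*k,h*k),interpolation=cv2.INTER_CUBIC)
im=np.zeros((600,800,3),np.uint8)
im[:480,:400]=c('side',150,155,100,120,4)
im[:480,400:]=c('wrist',60,110,160,0+160,3)[:480,:400] if False else cv2.resize(S['wrist']['img'][110:290,70:220],(400,480),interpolation=cv2.INTER_CUBIC)
im[480:,:240]=c('side',195,310,60,30,4)
im[480:,240:400]=c('scene',98,203,40,30,4)
im[480:,400:560]=c('side',205,340,40,30,4)
cv2.imwrite('pics/b.png',im[:,:,::-1])
E
```

```text
(no output)
```

View pics/b.png

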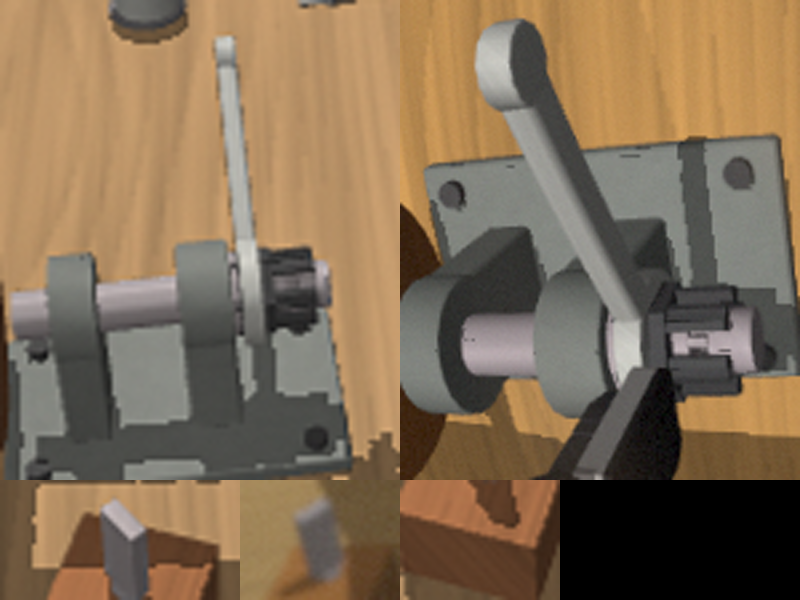

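Run:
```python
import pickle,numpy as np
from h import *
np.set_printoptions(precision=1,suppress=True)
S=pickle.load(open('s0.pkl','rb'))
W=lambda x,y:ray(S['wrist'],70+(x-400)/2.6667,110+y/2.6667,True)
D=lambda x,y:ray(S['side'],150+x/4,155+y/4)
D2=lambda x,y:ray(S['side'],195+x/4,310+(y-480)/4)
C2=lambda x,y:ray(S['scene'],98+(x-240)/4,203+(y-480)/4)
print('crown',tri(D(290,288),W(704,342)))
print('end',tri(D(226,52),W(510,65)))
print('spindle end',tri(D(322,285),W(755,340)))
print('hole',plane(W(697,343),104))
p=[plane(W(*q),10) for q in((428,165),(778,135),(796,375))]
print('plate',p,np.degrees(np.arctan2(*(p[1]-p[0])[[1,0]])),np.degrees(np.arctan2(*(p[1]-p[2])[[1,0]])))
print('crown top',plane(W(704,342),108), 'spindle w',plane(W(465,343),95),plane(W(755,340),95))
print('tab top',tri(D2(124,512),C2(318,502)))
a,b=plane(D2(104,508),119),plane(D2(138,531),119);print('tab edge',a,b,np.degrees(np.arctan2(*(b-a)[[1,0]])))
```

```text
crown (array([522.7, -67.7,  88.8]), np.float64(0.5381582074399928))
end (array([492.8,  59.9, 167.9]), np.float64(0.15835695269577393))
spindle end (array([542.8, -66.5,  88. ]), np.float64(2.397012493062965))
hole [523.7 -60.  104. ]
plate [array([351.3, -11.5,  10. ]), array([546.1,   0.6,  10. ]), array([ 549.3, -129.5,   10. ])] 3.5515929761195117 91.38768899749606
crown top [527.7 -57.3 108. ] spindle w [410.8 -70.3  95. ] [545.4 -62.9  95. ]
tab top (array([ 518.3, -332.3,  106.5]), np.float64(3.593342757271784))
tab edge [ 510.  -340.6  119. ] [ 524.8 -354.5  119. ] -43.30967239777928
```

Stand ≈ (523,−66), yaw ≈ 3°, nut ≈ 0.39; spanner push point ≈ (491.5, 57.5). Moving above with closed fingers.

```bash
python3 -m jog '0.19 -0.36 0 0 0 0 1;0.19 -0.36 0 0 0 0 1;0.19 -0.36 0 0 0 0 1;0 0 0.2 0 0 0 1;0 0 0 0 0 0 1' 40
python3 - <<'E'
from bench import *
import cv2
for n in("wrist","side"):
    s=snapshot(n); cv2.imwrite(f'pics/{n}1.png',s['img'][:,:,::-1])
import numpy as np
a=cv2.imread('pics/wrist1.png'); b=cv2.imread('pics/side1.png')[60:360,120:380]
im=np.zeros((600,800,3),np.uint8); im[:300,:400]=cv2.resize(a,(400,300)); im[:462,400:]=cv2.resize(b,(400,462)); cv2.imwrite('pics/c.png',im)
E
```

```text
time: 0.78
tool_pos: [491.5, 56.9, 382.6]
tcp_rot: [-179.8, 0.0, 90.0]
ft_force: [0.3, -0.8, 0.7]
finger_gap: -0.1
grip_force: 0.0
```

View pics/c.png

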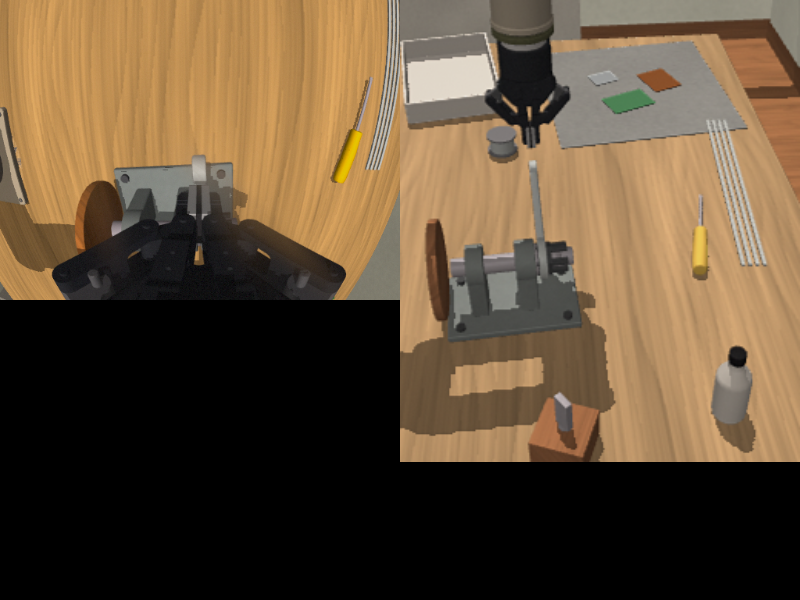

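Fingertips sit in line over the handle (wrist 200,240; handle end 200,165). Press down.

```bash
python3 -m jog '0 0 0.15 0 0 0 1;0 0 0.1 0 0 0 1;0 0 0.08 0 0 0 1;0 0 0.08 0 0 0 1;0 0 0.08 0 0 0 1'
python3 -m jog '0 0 0.08 0 0 0 1;0 0 0.08 0 0 0 1;0 0 0.08 0 0 0 1;0 0 0.08 0 0 0 1;0 0 0.08 0 0 0 1'
```

```text
time: 1.5
tool_pos: [492.7, 58.3, 337.4]
tcp_rot: [179.8, -0.2, 90.0]
ft_force: [-1.9, 8.6, 12.7]
finger_gap: 0.3
grip_force: 6.2
time: 2.12
tool_pos: [492.7, 56.9, 296.5]
tcp_rot: [179.9, 0.0, 90.0]
ft_force: [-0.5, 0.1, 6.7]
finger_gap: 0.1
grip_force: 3.2
```

```bash
python3 -m jog '0 0 0.08 0 0 0 1;0 0 0.08 0 0 0 1;0 0 0.08 0 0 0 1;0 0 0.06 0 0 0 1;0 0 0 0 0 0 1'
python3 - <<'E'
from bench import *
import cv2,numpy as np
b=snapshot("side")['img'][:,:,::-1]; c=snapshot("scene")['img'][:,:,::-1]
im=np.zeros((600,800,3),np.uint8); im[:,:400]=cv2.resize(b[130:280,150:250],(400,600),interpolation=2); im[:400,400:]=cv2.resize(c[130:230,170:270],(400,400),interpolation=2);cv2.imwrite('pics/d.png',im)
E
```

```text
time: 2.75
tool_pos: [492.5, 57.5, 266.0]
tcp_rot: [179.9, -0.1, 90.0]
ft_force: [0.5, 1.5, 1.8]
finger_gap: -0.2
grip_force: 1.2
```

View pics/d.png

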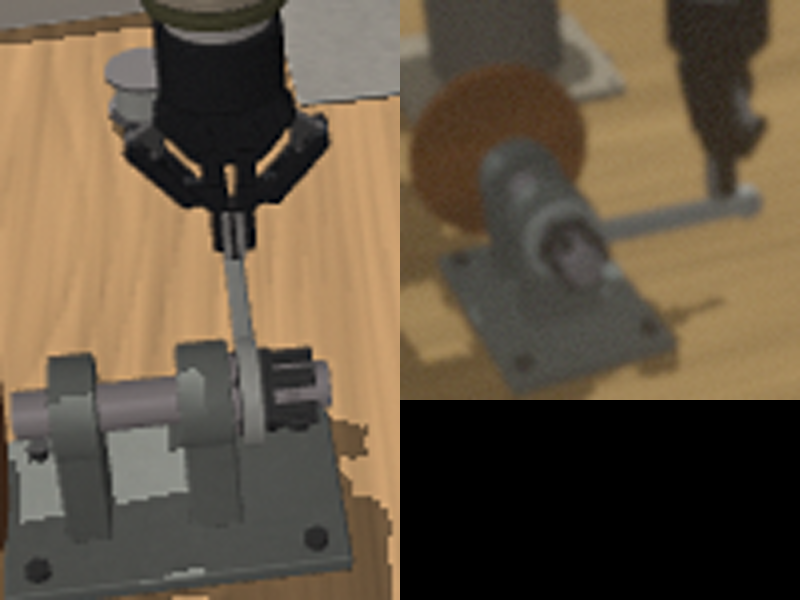

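Handle now nearly level (≈ −0.05 rad, nut ≈ 1.0). 5–6 mm more, then up and look from above the nut.

```bash
python3 -m jog '0 0 0.04 0 0 0 1;0 0 0.015 0 0 0 1;0 0 0 0 0 0 1;0 0 0 0 0 0 1'
python3 -m jog '0 0 -0.3 0 0 0 1;0 0 -0.5 0 0 0 1;-0.5 0.2 -0.2 0 0 0 0;-0.6 0.1 0 0 0 0 -1;-0.6 0 0 0 0 0 -1'
```

```text
time: 3.35
tool_pos: [492.3, 57.2, 260.7]
tcp_rot: [179.9, -0.0, 90.0]
ft_force: [0.1, 3.7, 5.7]
finger_gap: 0.3
grip_force: 2.8
time: 3.98
tool_pos: [522.1, -114.8, 360.0]
tcp_rot: [-180.0, 0.0, 90.0]
ft_force: [0.8, -0.1, -0.3]
finger_gap: 54.5
grip_force: 0.0
```

Run:
```python
from bench import *
import cv2,numpy as np,pickle
s=snapshot("wrist");pickle.dump(s,open('w2.pkl','wb'))
print(np.round(s['extrinsics'],3).tolist())
b=s['img'][:,:,::-1]
E=s['extrinsics']; p=E[:3,:3].T@(np.array([523,-66,104])-E[:3,3]); th=np.arctan2(np.hypot(*p[:2]),p[2]); k=s['fx']*th/np.hypot(*p[:2]); u,v=int(p[0]*k+s['cx']),int(p[1]*k+s['cy']);print(u,v)
x,y=u-50,max(v-38,0); print(x,y)
cv2.imwrite('pics/e.png',cv2.resize(b[y:y+75,x:x+100],(800,600),interpolation=2))
```

```text
[[1.0, 0.002, 0.001, 522.196], [0.003, -0.944, -0.33, -28.122], [0.0, 0.33, -0.944, 328.922], [0.0, 0.0, 0.0, 1.0]]
255 140
205 102
```

View pics/e.png

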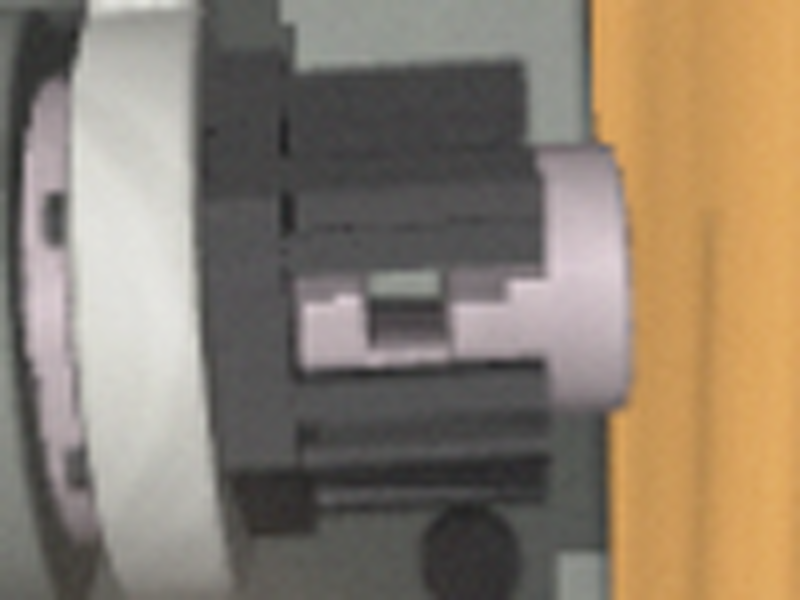

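Hole clearly visible in crop x 367–448, y 275–348; the slot lines up with it (slot lower wall y≈367, spindle edges y 147 and 405).

Run:
```python
import pickle,numpy as np
from h import *
np.set_printoptions(precision=1,suppress=True)
s=pickle.load(open('w2.pkl','rb'))
W=lambda x,y,z:plane(ray(s,205+x/8,102+y/8,True),z)
print('hole lowL,lowR',W(369,348,103.4),W(449,348,103.4),'slot low edge ends',W(300,372,103),W(547,360,103),'upper rim',W(297,275,110.5),W(547,268,110.5))
print('axis',W(590,276,90),'crown ends',W(297,320,104),W(547,315,104))
print('lower tooth top rim',W(300,380,110))
```

```text
hole lowL,lowR [520.  -70.  103.4] [527.7 -70.  103.4] slot low edge ends [513.3 -72.5 103. ] [537.1 -71.2 103. ] upper rim [513.4 -61.8 110.5] [536.5 -61.  110.5]
axis [542.2 -64.9  90. ] crown ends [513.1 -67.2 104. ] [537.  -66.6 104. ]
lower tooth top rim [513.6 -71.8 110. ]
```

```bash
python3 -m jog '-0.53 0 0 0 0 0 -1;-0.53 0 0 0 0 0 -1;-0.53 0 0 0 0 0 -1;-0.53 0 0 0 0 0 -1;-0.53 0 0 0 0 0 -1'
python3 - <<'E'
from bench import *
import cv2,numpy as np,pickle
s=snapshot("wrist");pickle.dump(s,open('w3.pkl','wb'))
b=s['img'][:,:,::-1]
print(np.round(s['extrinsics'],3).tolist(),sense()['tool_pos'])
cv2.imwrite('pics/f.png',cv2.resize(b[60:285,106:406],(800,600),interpolation=2))
E
```

```text
time: 4.65
tool_pos: [521.4, -379.6, 359.2]
tcp_rot: [-179.9, -0.0, 90.0]
ft_force: [0.8, -0.3, 0.3]
finger_gap: 85.6
grip_force: 0.0
[[1.0, 0.002, -0.001, 521.619], [0.002, -0.945, -0.328, -292.837], [-0.001, 0.328, -0.945, 328.23], [0.0, 0.0, 0.0, 1.0]] [ 519.98269557 -385.21777394  358.682587  ]
```

View pics/f.png

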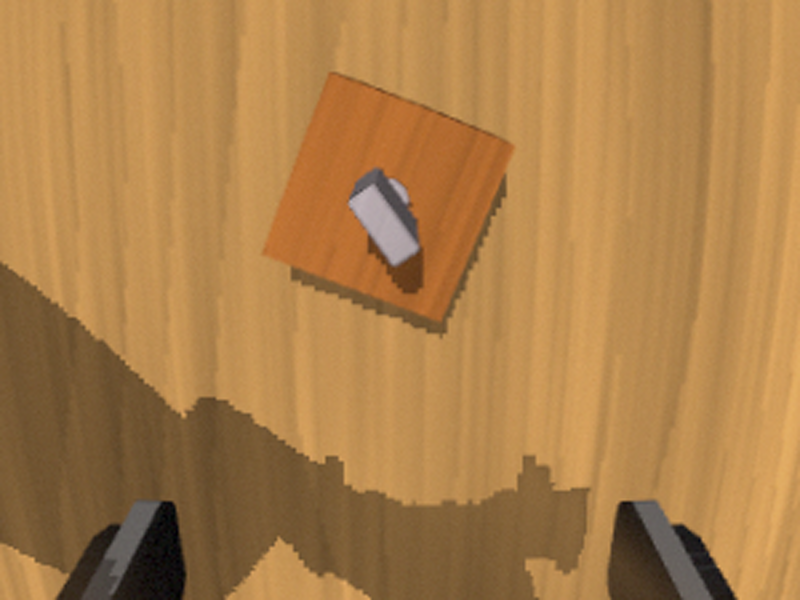

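Tab's top face has crop corners (349,206), (375,185), (419,247), (394,266); block around it.

Run:
```python
import pickle,numpy as np
from h import *
np.set_printoptions(precision=1,suppress=True)
s=pickle.load(open('w3.pkl','rb'))
P=np.array([plane(ray(s,106+x*.375,60+y*.375,True),104) for x,y in((349,206),(375,185),(419,247),(394,266))])
print(P,P.mean(0)); 
d=(P[2]-P[1]+P[3]-P[0]);print(np.degrees(np.arctan2(d[1],d[0])),np.linalg.norm(d)/2,np.linalg.norm(P[1]-P[0]))
B=np.array([plane(ray(s,106+x*.375,60+y*.375,True),50) for x,y in((333,72),(513,146),(441,322),(263,254))]);print(B,B.mean(0))
```

```text
[[ 508.2 -327.8  104. ]
 [ 515.7 -321.7  104. ]
 [ 528.3 -339.8  104. ]
 [ 521.1 -345.4  104. ]] [ 518.3 -333.7  104. ]
-54.48906968531626 21.911078151115742 9.57916146952663
[[ 499.8 -288.7   50. ]
 [ 562.6 -314.3   50. ]
 [ 538.3 -379.1   50. ]
 [ 473.6 -353.4   50. ]] [ 518.6 -333.9   50. ]
```

```bash
python3 -m jog '0.46 -0.03 0 0 0 0 -1;0 0 0.15 0 0 -0.148 -1;0 0 0.15 0 0 -0.148 -1;0 0 0.15 0 0 -0.148 -1;0 0 0.15 0 0 -0.148 -1'
python3 -m jog '0 0 0 0 0 0 -1;0 0 0 0 0 0 -1'
python3 -c "
from bench import *
for i in range(2): s=sense();print(s['tool_pos'],s['tcp_rot'],s['qd'])"
```

```text
time: 5.32
tool_pos: [518.6, -331.7, 298.8]
tcp_rot: [-179.9, -0.1, 125.8]
ft_force: [0.5, 0.0, -0.2]
finger_gap: 85.2
grip_force: 0.0
time: 5.58
tool_pos: [519.0, -332.0, 300.4]
tcp_rot: [-180.0, -0.0, 125.3]
ft_force: [0.7, -0.4, 0.8]
finger_gap: 85.4
grip_force: 0.0
[ 518.97034286 -331.99831017  300.40317099] [-1.79983065e+02 -7.18126876e-03  1.25315795e+02] [-0.13433748 -0.49906462 -0.71002958  0.05743647 -0.07318409 -0.5971221 ]
[ 518.97034286 -331.99831017  300.40317099] [-1.79983065e+02 -7.18126876e-03  1.25315795e+02] [-0.13433748 -0.49906462 -0.71002958  0.05743647 -0.07318409 -0.5971221 ]
```

```bash
python3 -m jog '-0.011 -0.015 0.2 0 0 0 -1;0 0 0.2 0 0 0 -1;0 0 0.19 0 0 0 -1;0 0 0 0 0 0 -1;0 0 0 0 0 0 0.3' 30
python3 -m jog '0 0 0 0 0 0 1;0 0 0 0 0 0 1;0 0 0 0 0 0 1;0 0 0 0 0 0 1'
```

```text
time: 6.2
tool_pos: [518.5, -333.8, 241.3]
tcp_rot: [180.0, -0.0, 125.5]
ft_force: [-0.2, 0.2, 0.2]
finger_gap: 69.7
grip_force: 0.0
time: 6.7
tool_pos: [518.5, -333.9, 241.7]
tcp_rot: [180.0, 0.0, 125.5]
ft_force: [-0.5, -0.4, 2.3]
finger_gap: 9.6
grip_force: 34.8
```

```bash
python3 -m jog '0 0 -0.3 0 0 0 1;0 0 -0.5 0 0 0 1;0 0 -0.5 0 0 0 1;0 0 0 0 0 0 1'
python3 -m jog '0.4 0.3 0 0 0 0 1;0.43 0.32 0 0 0 0 1;0.43 0.32 0 0 0 0 1;0.43 0.32 0 0 0 0 1;0.4 0.3 0 0 0 0 1'
python3 -m jog '0.05 0.04 0 0 0 0 1;0 0 0 0 0 0 1;0 0 0 0 0 0 1'
```

```text
time: 7.2
tool_pos: [519.6, -334.6, 377.3]
tcp_rot: [179.8, 0.5, 125.5]
ft_force: [-0.1, -0.2, -1.3]
finger_gap: 9.4
grip_force: 34.3
time: 7.82
tool_pos: [523.3, -71.1, 369.7]
tcp_rot: [-179.9, -0.1, 125.5]
ft_force: [0.4, -0.2, -0.6]
finger_gap: 9.8
grip_force: 34.3
time: 8.2
tool_pos: [524.2, -67.7, 370.7]
tcp_rot: [-180.0, -0.0, 125.5]
ft_force: [-0.5, 0.2, -0.7]
finger_gap: 9.6
grip_force: 34.3
```

```bash
python3 -m jog '0.015 0.007 0.1 0 0 0 1;0 0 0.1 0 0 0 1;0 0 0 0 0 0 1;0 0 0 0 0 0 1'
python3 - <<'E'
from bench import *
import cv2,numpy as np,pickle
S={n:snapshot(n) for n in("wrist","side","scene")};pickle.dump(S,open('w4.pkl','wb'))
im=np.zeros((600,800,3),np.uint8)
def uv(s,p,f):
    E=s['extrinsics'];q=E[:3,:3].T@(np.array(p)-E[:3,3])
    r=np.hypot(*q[:2]);k=np.arctan2(r,q[2])/r if f else 1/q[2]
    return s['fx']*k*q[0]+s['cx'],s['fy']*k*q[1]+s['cy']
def crop(n,w,h,k,f=False):
    s=S[n];u,v=uv(s,(524,-66,115),f);x,y=max(0,min(512-w,int(u-w/2))),max(0,min(384-h,int(v-h/2)));print(n,u,v,'crop',x,y,k)
    return cv2.resize(s['img'][y:y+h,x:x+w],(w*k,h*k),interpolation=2)[:,:,::-1]
im[:600,:400]=crop('wrist',80,120,5,True)
im[:300,400:]=crop('side',50,37+1,8)[:300]
im[300:,400:]=crop('scene',50,38,8)[:300]
cv2.imwrite('pics/g.png',im)
E
```

```text
time: 8.7
tool_pos: [524.0, -65.1, 351.0]
tcp_rot: [-180.0, -0.0, 125.5]
ft_force: [0.2, -0.0, -1.2]
finger_gap: 9.6
grip_force: 34.3
wrist 251.66379639017282 210.4012528864596 crop 211 150 5
side 222.434905143749 218.01801313818945 crop 197 199 8
scene 214.2820767317179 186.08791806446771 crop 189 167 8
```

View pics/g.png

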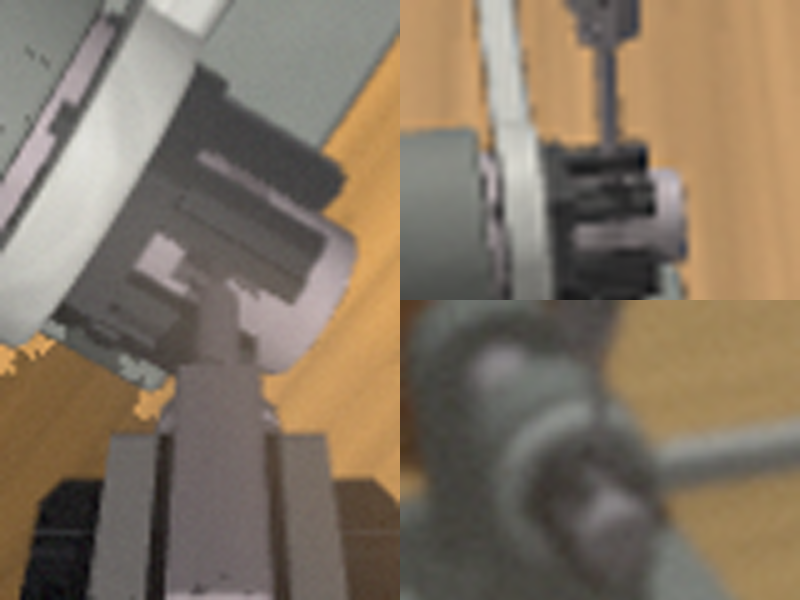

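Wrist crop shows the pin tip over the dark hole; shank (200–238 wide) ends with its far rim at crop (218,278).

Run:
```python
import pickle,numpy as np
from h import *
np.set_printoptions(precision=1,suppress=True)
S=pickle.load(open('w4.pkl','rb'));s=S['wrist'];print(s['extrinsics'][:3,3])
W=lambda x,y,z:plane(ray(s,211+x/5,150+y/5,True),z)
r=W(218,277,115.5); o=s['extrinsics'][:3,3]; d=(o-r)[:2];d/=np.linalg.norm(d)
print('rim',r,'tip axis',r[:2]+3*d)
print('hole left-edge',W(170,255,104),'slot back',W(165,235,104))
# tip x from side view at y=-66 plane: intersect
o,d=ray(S['side'],197+(609-400)/8,199+148/8); t=(-66-o[1])/d[1];print('side tip',o+t*d)
```

```text
[475.    5.9 320. ]
rim [523.3 -61.3 115.5] tip axis [521.6 -58.8]
hole left-edge [517.8 -66.4 104. ] slot back [515.3 -64.1 104. ]
side tip [525.6 -66.  116.4]
```

```bash
python3 -m jog '-0.008 -0.011 0.03 0 0 0 1;0 0 0.03 0 0 0 1;0 0 0.02 0 0 0 1;0 0 0 0 0 0 1'
python3 -m jog '0 0 0.015 0 0 0 1;0 0 0.01 0 0 0 1;0 0 0 0 0 0 1'
```

```text
time: 9.35
tool_pos: [523.5, -66.2, 342.9]
tcp_rot: [-180.0, -0.0, 125.5]
ft_force: [0.2, 1.1, -1.0]
finger_gap: 10.1
grip_force: 34.3
time: 9.72
tool_pos: [523.6, -66.3, 340.6]
tcp_rot: [-180.0, -0.0, 125.5]
ft_force: [0.3, 0.8, -1.1]
finger_gap: 9.6
grip_force: 34.3
```

Tip is in the slot (~105), no contact. Continue gently.

```bash
python3 -m jog '0 0 0.01 0 0 0 1;0 0 0.01 0 0 0 1;0 0 0 0 0 0 1'
python3 -m jog '0 0 0.01 0 0 0 1;0 0 0 0 0 0 1'
```

```text
time: 10.1
tool_pos: [523.5, -66.3, 338.5]
tcp_rot: [-180.0, -0.0, 125.5]
ft_force: [-0.1, 0.2, -1.7]
finger_gap: 9.4
grip_force: 34.3
time: 10.35
tool_pos: [523.5, -66.3, 337.6]
tcp_rot: [-180.0, -0.0, 125.5]
ft_force: [-1.1, 0.6, -1.7]
finger_gap: 9.6
grip_force: 34.3
```

```bash
python3 -m jog '0 0 0.01 0 0 0 1;0 0 0.015 0 0 0 1;0 0 0.015 0 0 0 1;0 0 0 0 0 0 1'
python3 -m jog '0 0 0.02 0 0 0 1;0 0 0.02 0 0 0 1;0 0 0.02 0 0 0 1;0 0 0 0 0 0 1'
```

```text
time: 10.85
tool_pos: [523.5, -66.3, 333.4]
tcp_rot: [-180.0, -0.0, 125.5]
ft_force: [-1.0, -0.4, -1.0]
finger_gap: 9.8
grip_force: 34.3
time: 11.35
tool_pos: [523.5, -66.3, 327.4]
tcp_rot: [-180.0, -0.0, 125.5]
ft_force: [-0.6, 0.2, -1.8]
finger_gap: 9.6
grip_force: 34.3
```

In the hole, no force. Continue to the collar seat (TCP ≈ 302.5).

```bash
python3 -m jog '0 0 0.04 0 0 0 1;0 0 0.04 0 0 0 1;0 0 0.04 0 0 0 1;0 0 0.04 0 0 0 1;0 0 0 0 0 0 1'
python3 -m jog '0 0 0.03 0 0 0 1;0 0 0.025 0 0 0 1;0 0 0.01 0 0 0 1;0 0 0 0 0 0 1'
```

```text
time: 11.98
tool_pos: [523.6, -66.2, 311.2]
tcp_rot: [-180.0, -0.0, 125.5]
ft_force: [-0.3, 0.1, -1.5]
finger_gap: 9.7
grip_force: 34.2
time: 12.48
tool_pos: [523.6, -66.2, 305.0]
tcp_rot: [-180.0, -0.0, 125.5]
ft_force: [-1.2, -0.3, -0.7]
finger_gap: 9.2
grip_force: 34.3
```

```bash
python3 -m jog '0 0 0.01 0 0 0 1;0 0 0.01 0 0 0 1;0 0 0 0 0 0 1'
```

```text
time: 12.85
tool_pos: [523.6, -66.3, 303.1]
tcp_rot: [-180.0, -0.0, 125.5]
ft_force: [-1.3, -0.9, -1.2]
finger_gap: 9.4
grip_force: 34.4
```

```bash
python3 -m jog '0 0 0.006 0 0 0 1;0 0 0.004 0 0 0 1;0 0 0 0 0 0 1'; python3 -m jog '0 0 0 0 0 0 0.6;0 0 0 0 0 0 0.6;0 0 0 0 0 0 0.2;0 0 0 0 0 0 -0.2;0 0 0 0 0 0 -0.2'
```

```text
time: 13.22
tool_pos: [523.6, -66.3, 302.6]
tcp_rot: [180.0, 0.0, 125.5]
ft_force: [-4.7, -0.5, 5.5]
finger_gap: 9.8
grip_force: 35.1
time: 13.85
tool_pos: [523.6, -66.3, 302.2]
tcp_rot: [180.0, 0.0, 125.5]
ft_force: [-0.3, -0.1, 0.4]
finger_gap: 51.4
grip_force: 0.0
```

Seated (contact at 302.6). Retreat upward and check.

```bash
python3 -m jog '0 0 -0.1 0 0 0 -0.2;0 0 -0.3 0 0 0 -0.2;0 0 -0.5 0 0 0 -0.2;-0.4 0 -0.3 0 0 0 -0.2;0 0 0 0 0 0 -0.2'
python3 - <<'E'
from bench import *
import cv2,numpy as np
S={n:snapshot(n)['img'][:,:,::-1] for n in("wrist","side")}
im=np.zeros((600,800,3),np.uint8)
im[:300,:400]=cv2.resize(S['wrist'],(400,300)); im[:600,400:]=cv2.resize(S['side'][150:270,180:260],(400,600),interpolation=2)
cv2.imwrite('pics/h.png',im)
E
```

```text
time: 14.48
tool_pos: [548.2, -100.5, 426.5]
tcp_rot: [179.8, 0.3, 125.4]
ft_force: [-0.3, 1.1, -0.3]
finger_gap: 51.3
grip_force: 0.0
```

View pics/h.png

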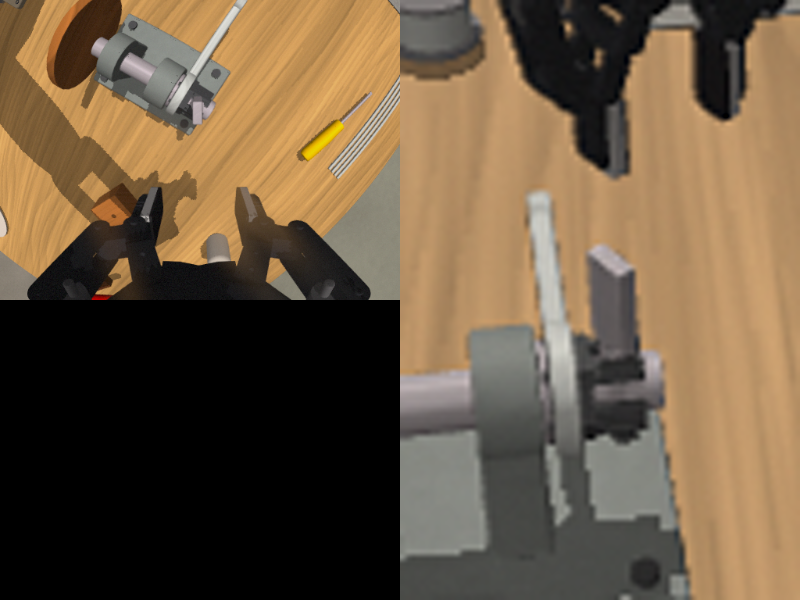

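The pin stands upright with its collar on the crown (side crop 615,350), and the gripper is clear of everything.

```bash
python3 -c "
from bench import *
print(hand_in())"
```

```text
the job is handed in; nothing more can be done
None
```

I tightened the nut to the next slot (about 1.0 rad, estimated from the camera view), slid the lock pin home without forcing it, released it, and handed the job in. The final pictures show the pin upright with its collar on the crown, and the robot clear.

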